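# Check the heating pot with the infrared thermometer

## Task

The empty pot on the hob is heating up: pull the stick infrared thermometer up out of its snap-in dock, carry it over the groceries and the pot's rim, and hold it upright and still with its lens about 4 cm above the middle of the pot's bottom so that the temperature can be read. The lens end must not touch the pot, and the pot, dock and groceries stay as they stand. Finish while still holding the thermometer there; do not put it down or let go.

Things in the scene. Friction and masses are not known exactly. Their poses are not given: they have to be found in the camera images.
- thermometer: Stick infrared thermometer, 150 mm long, about 0.12 kg, standing lens-down in the dock. Origin: centre of the lens at its lower tip; z runs up to its top end; display and orange button on the -x face. Up to 42 mm above the lens it is a grey nose, 26 mm (x) by 18 mm (y), with a rounded rib 2.5 mm out of each y face at 14 mm; above that the white handle.
- handle (a point): Middle of the thermometer's grip pads, on its centre line 120 mm above the lens; axes as the thermometer's. The white handle runs straight from 78 mm below this point to 30 mm above it (its top), 36 mm wide along y between the ribbed grey pads, 30 mm along x.
- dock: Black dock fixed to the worktop: round foot 94 mm across, 11 mm high, with a socket housing 48 (x) by 52 mm (y). Origin: centre of the underside, z up; x, y as the thermometer's when home. Home, the nose is in the socket with 1 mm play, lens 12 mm above the dock's underside, handle resting on the rim.
- dock_rim (a point): Centre of the dock's socket mouth, 54 mm above the dock's underside. Two sprung rollers inside hold the nose's ribs: a straight upward pull of 15 to 20 N clicks it free within the first 6 mm, then it slides out freely; the nose is clear of the rim after 42 mm of lift.
- pot: Loose light-grey cooking pot without lid, 0.98 kg, standing on the dark glass hob: outside 222 mm across, 116 mm high, wall about 5 mm, flat bottom, two black ears that reach to 162 mm from the centre along its +y and -y, 84 to 104 mm above its underside. Origin: centre of the underside; z up.
- pot_base (a point): Point on the inner bottom of the pot at its middle, 6 mm above the pot's underside; 110 mm below the rim.
- yellow_carton: Yellow food carton, 62 mm (x) by 127 mm (y) by 104 mm high, one of three groceries that stand between the dock and the pot. Origin: centre of the underside.
- green_carton: Green tea carton, 64 mm (x) by 106 mm (y) by 106 mm high. Origin: centre of the underside.
- drum: Round green tea drum with a clear cap, 75 mm across, 102 mm high. Origin: centre of the underside.

How it is judged:
On the way, in this order (a step that is already met when the one before it is completed fails the run):
1. the thermometer is pulled out of the dock, its nose clear of the rim, in the fingers (z of thermometer in the frame of dock above 0.056 m and contact force between thermometer and the fingers above 1 N), for 0.1 s.
2. it is over the pot in the fingers, its lens above the rim (horizontal distance between thermometer and pot_base below 0.09 m and z of thermometer in the frame of pot_base above 0.11 m and contact force between thermometer and the fingers above 1 N), for 0.05 s.
At the end, for the whole second after the job is handed in: Held in the fingers and touching nothing else, the thermometer is upright within 7 degrees and still, its lens within 20 mm of the pot's middle and 20 to 60 mm above its inner bottom; the robot does not touch the pot, which is within 15 mm of its place; the groceries stand (horizontal distance between thermometer and pot_base below 0.02 m and z of thermometer in the frame of pot_base between 0.02 and 0.06 m and angle between thermometer's own z axis and vertical below 0.12 rad and linear speed of thermometer below 0.02 m/s and angular speed of thermometer below 0.2 rad/s and contact force between thermometer and the fingers above 1 N and contact force between each of thermometer, the arm, the fingers and pot below 0.05 N and contact force between thermometer and dock below 0.05 N and distance of pot from where it was at the start of the episode below 0.015 m and angle between pot's own z axis and vertical below 0.05 rad and angle between each of yellow_carton, green_carton, drum's own z axis and vertical below 0.1 rad); the arm keeps its last pose, push and grip.
It fails at once if the thermometer knocks against the pot (contact force between thermometer and pot above 1 N).
It fails at once if the pot is pushed more than 15 mm (distance of pot from where it was at the start of the episode above 0.015 m).
It fails at once if a grocery is pushed more than 15 mm or knocked over (distance of any of yellow_carton, green_carton, drum from where it was at the start of the episode above 0.015 m).
It also fails if it takes over 40 s, if anything falls off the work surface, if the arm or the gripper's body presses on something with over 40 N, if the wrist force passes 120 N, or if a joint passes its speed limit or range.

## Robot

A 6-joint arm with a two-finger parallel gripper is mounted at the origin on a cart in front of the work surface, level with it; the furniture and walls round the work are solid. World frame = base frame: x ahead of the robot, y to its left, z up, the work surface at z = 0. Lengths are in m, angles in rad, forces in N, time in s.
With the tool pointing down it reaches from about 0.275 to 0.85 m from the base axis. Payload 19 kg.
Tool frame: the origin (TCP) lies midway between the tips of the shut fingers; the grasp point (between the pads) lies 19 mm behind it; z points along the fingers, y is the line along which they close (so a half turn about z gives the same grasp; the last joint's range is limited). The gripper opens to 85 mm and grips with 20 to 120 N. Pads are 22 mm wide; open, the fingers measure 114 mm over their backs; the gripper's body (76 mm by 85 mm) begins 54 mm behind the grasp point. The pads swing forward as they close: fully open they stand 13 mm farther back than shut.
Start: joints at [-1.29, 0.15, 1.437, -0, 1.554, -0.134], TCP at [0.232, -0.526, 0.195] pointing down, gripper open.
Joint ranges: [-2.8, 2.8], [-0.68, 2.1], [0.12, 2.68], [-1.39, 4.53], [0.16, 2.79], [-2.81, 2.81]. Speed limits (rad/s): [1.89, 1.89, 2.22, 3.01, 3.01, 3.01].

## Interface

Orientations are given as a unit quaternion [w, x, y, z].
In Python, from bench import * gives the robot as it stands.
- The arm moves only by the shell command python3 -m creep 'ROWS' [OPENING] [FORCE]. ROWS is JSON, a list of rows, each a list of 2 entries, a list of its own where there are three numbers: the shift along the tool's x, y, z in m, then the turn about the tool's z in rad. In form: [[[x, y, z], twist], ...]. A call has 1 to 20 rows; each row shifts and turns the commanded pose from where the row before left it, along the tool's axes as they then stand; what a row does not reach is not made up. A row lasts 1/10 s, in which the tool goes at most 50 mm and 8.59 degrees, less where a joint would pass 70% of its speed; a pose out of reach is approached as far as the arm can. A call is refused whole if a number of a shift passes 0.05 or a number of a turn 0.15, either way. A call with a gripper value outside its range is refused whole. OPENING is the finger opening in m, from 0 to 0.0854, set as the call begins (- or left out, the last holds). The fingers move at their own pace and stop on an object; FORCE is the grip in N (left out, the last holds). Time passes only in rows, so rows that do not move let the fingers close. It gives the time, the measured TCP pose, the force, the opening and the grip force at its end, in the units of the state.
- get_state(): the state, without advancing time (a new reading comes with each control period).
- camera(name): name is "scene" or "top" or "wrist"; returns a dict with "pixels" (384x512x3 uint8, blue, green, red), "mtx" (3x3 intrinsics, pixels), "distortion" ([k1, k2, p1, p2, k3] as OpenCV has them; the pictures are not rectified), "pose" (4x4, takes a point from camera to world coordinates); the wrist camera has in their place "T_tool_cam" (4x4, takes a point from camera to tool coordinates, whose origin is the TCP and whose axes are the flange's). Camera axes: x right, y down, z forward; pixel columns grow to the right and rows downward; lengths in m; the calibration is good to about 2 mm. A picture is of the moment at which its call begins: read the wrist's pose just before it. There is no depth.
- sign_off(): hands the job in; it is judged then, once.
Trained networks look in a picture, given as the dict that the camera call returned (one of the last four; its "shot" number tells which), for a name from the list of things; names that differ only in an ending like _2 or _b are one class to them, and where a whole thing is asked for, a point or a joint stands for the part that bears it (a point fixed in the world has none). Each returns a list of dicts, best first, with "p" (0 to 1); they miss things now and then, are a little off and sometimes report something else, mostly with a low value. They report only what shows in the picture. A call takes as long as a camera call.
- find_in(picture, thing): "rect" ([left, top, right, bottom] in pixels, round what is visible of it).
- mark_of(picture, thing): "pixel" ([column, row] in pixels: a listed point, or the origin of a listed thing).
The state is a dict: "t": time; "joints": joint angles; "joint_velocities": joint speeds; "joint_efforts": joint torques, N m; "tool_pos": TCP position; "tool_rot": TCP orientation; "wrist_force": force on the tool from outside, world axes, zero at the start; "wrist_torque": the same for the moment, N m; "width": finger opening in m; "grasp_force": force on a finger pad.
Only numpy, scipy, OpenCV 4.12 (cv2) and the standard library are available. Lean on these libraries where they do the work, as an engineer would, in place of code of your own. Each camera call takes 0.05 s, during which the arm holds its last target. There are 200 camera calls.

## Working session

There is one attempt and no reset: what is moved stays moved. The work goes in short steps, Python scripts to look and compute and a shell command to move; the robot and the scene stay as the last step left them, time stands still between calls to the robot, and variables do not carry over. Pictures are saved under pics/ and viewed, at most 10 in all, crops included, and the job is handed in when it is done.

```bash
mkdir -p pics
cat > h.py <<'E'
from bench import *
import numpy as np, cv2
from scipy.spatial.transform import Rotation as R
def rot(q): return R.from_quat([q[1],q[2],q[3],q[0]]).as_matrix()
def campose(p,s):
    if "pose" in p: return np.array(p["pose"])
    T=np.eye(4);T[:3,:3]=rot(s["tool_rot"]);T[:3,3]=s["tool_pos"]
    return T@np.array(p["T_tool_cam"])
def ray(p,T,px):
    u=cv2.undistortPoints(np.array([[px]],float),np.array(p["mtx"]),np.array(p["distortion"]))[0,0]
    return T[:3,3],T[:3,:3]@np.array([u[0],u[1],1.])
def atz(p,T,px,z):
    o,d=ray(p,T,px);return o+d*(z-o[2])/d[2]
def tri(rs):
    A=0;b=0
    for o,d in rs:
        d=d/np.linalg.norm(d);P=np.eye(3)-np.outer(d,d);A=A+P;b=b+P@o
    return np.linalg.solve(A,b)
E
python3 - <<'E'
from h import *
np.set_printoptions(precision=4,suppress=True)
s=get_state();print(s)
ims=[]
rs={}
for n in["scene","top","wrist"]:
    p=camera(n);T=campose(p,s);cv2.imwrite(f"pics/{n}0.png",p["pixels"]);print(n,T[:3,3],T[:3,2])
    for t in["thermometer","handle","dock","dock_rim","pot","pot_base","yellow_carton","green_carton","drum"]:
        m=mark_of(p,t)[:2]
        print(t,[(np.round(x["pixel"]),round(x["p"],2)) for x in m],[(np.round(x["rect"]),round(x["p"],2)) for x in find_in(p,t)[:1]])
        if m and m[0]["p"]>.4: rs.setdefault(t,[]).append((n,ray(p,T,m[0]["pixel"])))
zz=dict(handle=.132,dock_rim=.054,dock=0,thermometer=.012,pot=0,pot_base=.006)
for t,l in rs.items():
    print(t,"tri",tri([r for _,r in l]) if len(l)>1 else "",[(n,(o+d*(zz.get(t,0)-o[2])/d[2])[:2]) for n,(o,d) in l])
E
```

```text
{'t': 0.0, 'joints': array([-1.2899,  0.151 ,  1.438 , -0.    ,  1.5538, -0.134 ]), 'joint_velocities': array([-0.0008,  0.0009, -0.0023, -0.0012, -0.0009,  0.0009]), 'joint_efforts': array([ -0.0012, -71.3054, -57.0856,   0.    ,   0.009 ,   0.    ]), 'tool_pos': array([ 0.2317, -0.526 ,  0.1942]), 'tool_rot': array([-0.0006,  0.9786,  0.2059, -0.    ]), 'wrist_force': array([-0.3457, -0.2512,  0.1383]), 'wrist_torque': array([ 0.0204, -0.0127,  0.0056]), 'grasp_force': 0.0, 'width': 0.0852901786587186}
scene [-0.0688  0.8505  0.7804] [ 0.4991 -0.6633 -0.5576]
thermometer [(array([215., 284.]), 0.93)] []
handle [(array([212., 238.]), 0.69)] [(array([202., 223., 224., 272.]), 0.8)]
dock [(array([215., 284.]), 0.69)] [(array([199., 262., 239., 295.]), 0.57)]
dock_rim [(array([212., 266.]), 0.75)] [(array([194., 262., 234., 305.]), 0.68)]
pot [(array([315., 181.]), 0.76)] [(array([277., 128., 354., 196.]), 0.63)]
pot_base [(array([317., 178.]), 0.62)] [(array([274., 124., 357., 198.]), 0.57)]
yellow_carton [(array([210., 207.]), 0.69)] [(array([186., 161., 233., 220.]), 0.74)]
green_ca
[... 1340 characters left out ...]
dock tri [0.4678 0.2849 0.0018] [('scene', array([0.4724, 0.2853])), ('top', array([0.4648, 0.283 ]))]
dock_rim tri [0.4702 0.2896 0.0575] [('scene', array([0.475 , 0.2879])), ('top', array([0.4684, 0.2889]))]
pot tri [ 0.5116 -0.1961  0.0086] [('scene', array([ 0.5148, -0.2104])), ('top', array([ 0.5159, -0.1966]))]
pot_base tri  [('scene', array([ 0.5141, -0.2169]))]
yellow_carton tri [ 0.6803  0.0617 -0.0093] [('scene', array([0.6748, 0.0722])), ('top', array([0.675 , 0.0601]))]
green_carton tri [0.4183 0.0758 0.0127] [('scene', array([0.425 , 0.0621])), ('top', array([0.4196, 0.0765]))]
drum tri [0.5463 0.0676 0.0049] [('scene', array([0.5528, 0.0639])), ('top', array([0.5446, 0.0659]))]
```

```bash
python3 -c "
import cv2,numpy as np
a=cv2.imread('pics/scene0.png')[110:320,150:400];b=cv2.imread('pics/top0.png')[110:290,110:440]
a=cv2.resize(a,(500,420));b=cv2.resize(b,None,fx=2.4,fy=2.4)
cv2.imwrite('pics/a.png',a);cv2.imwrite('pics/b.png',b)"
```

```text
(no output)
```

View pics/a.png

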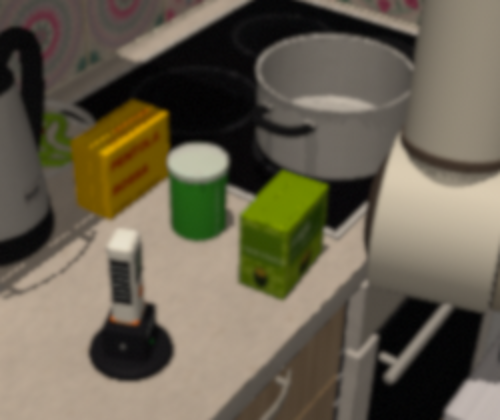

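View pics/b.png

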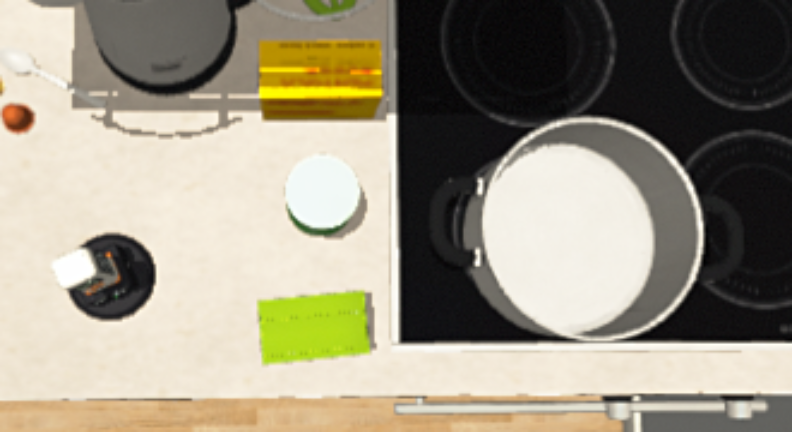

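The pictures show the thermometer in its dock at about (0.47, 0.29), with the groceries in a row around y=0.07. The pot is at about (0.51, -0.2), and its ears point roughly along y. Next I lift and swing over to the dock for a wrist view.

```bash
python3 -m creep '[[[0,0,-0.04],0],[[0,0,-0.04],0],[[0,0,-0.04],0]]' 0.0854 40
python3 -m creep '[[[0.027,-0.0325,0],0],[[0.027,-0.0325,0],0],[[0.027,-0.0325,0],0],[[0.027,-0.0325,0],0],[[0.027,-0.0325,0],0],[[0.027,-0.0325,0],0],[[0.027,-0.0325,0],0],[[0.027,-0.0325,0],0],[[0.027,-0.0325,0],0],[[0.027,-0.0325,0],0],[[0.027,-0.0325,0],0],[[0.027,-0.0325,0],0],[[0.027,-0.0325,0],0],[[0.027,-0.0325,0],0],[[0.027,-0.0325,0],0],[[0.027,-0.0325,0],0],[[0.027,-0.0325,0],0],[[0.027,-0.0325,0],0],[[0.027,-0.0325,0],0],[[0,0,0],0]]'
cat > look.py <<'E'
from h import *
import sys
np.set_printoptions(precision=4,suppress=True)
s=get_state();p=camera("wrist");T=campose(p,s);cv2.imwrite(sys.argv[1],p["pixels"])
print(s["t"],s["tool_pos"],rot(s["tool_rot"])[:,0],s["joints"])
base=float(sys.argv[2])
for t,z in[("handle",.132),("dock_rim",.054),("thermometer",.012),("dock",0)]:
    for x in mark_of(p,t)[:1]: print(t,x["p"],np.round(x["pixel"]),atz(p,T,x["pixel"],z+base))
E
python3 look.py pics/w1.png 0
```

```text
t: 3.15
tool_pos: [0.2316, -0.5259, 0.3163]
tool_rot: [-0.0, 0.979, 0.206, -0.0]
wrist_force: [-1.3, -0.2, -0.1]
width: 0.0853
grasp_force: 0.0
t: 5.15
tool_pos: [0.4527, 0.2493, 0.3137]
tool_rot: [-0.0, 0.978, 0.208, -0.001]
wrist_force: [-0.6, -0.6, -0.4]
width: 0.0852
grasp_force: 0.0
5.15 [0.4527 0.2493 0.3137] [ 0.9138  0.4062 -0.0015] [0.3536 0.0172 1.3449 0.001  1.7811 1.5064]
handle 0.78 [232. 141.] [0.4642 0.2895 0.132 ]
dock_rim 0.66 [237. 132.] [0.4669 0.289  0.054 ]
thermometer 0.69 [240. 129.] [0.4687 0.287  0.012 ]
dock 0.82 [241. 126.] [0.4734 0.288  0.    ]
```

View pics/w1.png

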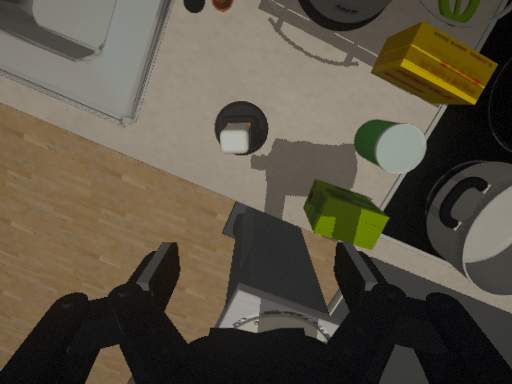

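The white top of the handle is at (235,138), almost square with the image, so the current tool yaw is nearly right. I'll measure its edges.

Run:
```python
from h import *
s=get_state();p=camera("wrist");T=campose(p,s);I=p["pixels"]
c=I[110:165,205:275];g=(c.min(2)>120)&(c.max(2).astype(int)-c.min(2)<40)
m=(c.astype(int).min(2)>110).astype(np.uint8)
cv2.imwrite("pics/w2.png",cv2.resize(c,(700,550),interpolation=cv2.INTER_CUBIC))
w=cv2.cvtColor(c,cv2.COLOR_BGR2GRAY);print(w[::4,::4])
```

```text
[[144 142 140 106  41  47  45  44  46  47  44  48  42  40 142 142 142 144]
 [145 144 141  41  47  43  41  41  36  38  36  35  46  43  38 143 145 144]
 [143 144  93  44  44  49  45  46  43  44  42  44  34  47  39 144 148 146]
 [145 140  41  49  42  93  94  93  93  93 106  42  36  45  40 133 146 146]
 [145 145  41  49  61  96  96  94  94  90  83  35  34  36  40  57 146 148]
 [146 143  49 109 166 168 168 169 167 152  42  36  45  36  39  84 148 147]
 [146 144  83 161 177 177 178 176 176 166  69  35  33  34  32 142 146 148]
 [145 144 143 157 177 177 177 178 177 170  68  37  33  35  37 144 146 147]
 [145 144 144 151 177 177 178 176 176 169  79  35  34  34 104 144 143  89]
 [144 144 144 141 177 178 177 176 177 171  67  41  37  46 146 145 144  89]
 [143 142 143 142 150 152 151 149 148 129  40  38  64 143 149 145 147  90]
 [140 144 140 143 145 146 146 133 107 106 120 147 130 144 127 147  89  87]
 [141 144 144 145 142 143 142 145 145 144 146 147  90  89  87  88  87  89]
 [140 142 140 146 144 143 143 142 146 144 145 145  90  88  89  87  88  89]]
```

View pics/w2.png

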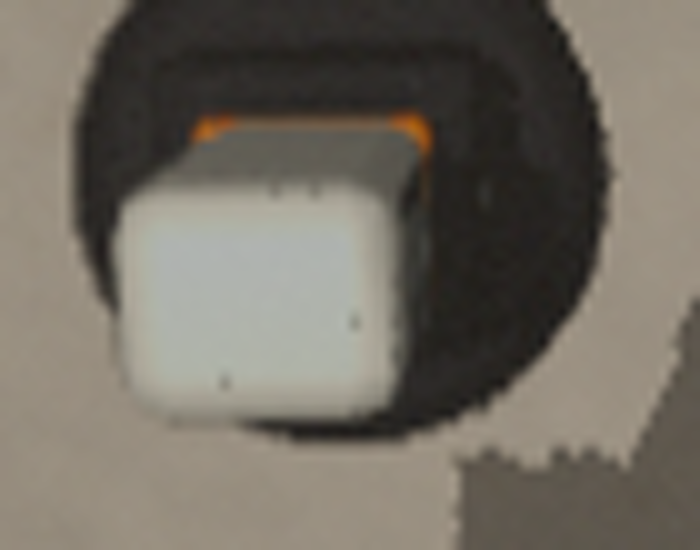

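The handle is square to the tool, and its pads lie along tool y. I'll centre above it and come down part way.

```bash
python3 -m creep '[[[0.015,-0.015,0],0],[[0.0142,-0.0155,0.01],0],[[0,0,0.03],0],[[0,0,0.03],0],[[0,0,0.03],0],[[0,0,0],0],[[0,0,0],0]]'
python3 look.py pics/w3.png 0
```

```text
t: 6.15
tool_pos: [0.467, 0.2848, 0.2161]
tool_rot: [-0.0, 0.979, 0.205, 0.0]
wrist_force: [0.7, 0.0, 0.4]
width: 0.0854
grasp_force: 0.0
6.15 [0.467  0.2848 0.2161] [0.9156 0.4022 0.0006] [0.4067 0.0851 1.4675 0.0001 1.5884 1.5636]
handle 0.89 [252. 181.] [0.4659 0.2893 0.132 ]
dock_rim 0.74 [253. 161.] [0.4688 0.2908 0.054 ]
thermometer 0.82 [258. 156.] [0.471 0.284 0.012]
dock 0.69 [255. 156.] [0.4666 0.2866 0.    ]
```

View pics/w3.png

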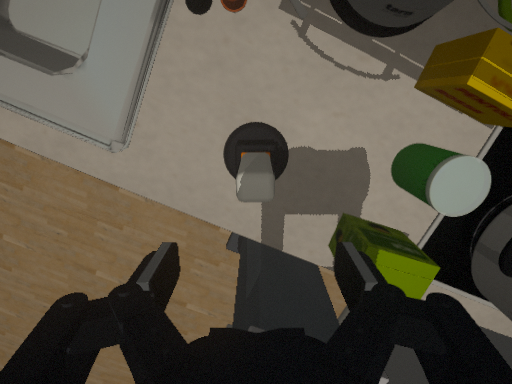

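It is centred laterally, with the handle at column 255 and the mid-line of the fingers at 256. Down to the grip.

```bash
python3 -m creep '[[[0.002,-0.001,0.02],0],[[0,0,0.02],0],[[0,0,0.02],0],[[0,0,0.02],0],[[0,0,0.02],0],[[0,0,0.003],0],[[0,0,0],0]]'
python3 -m creep '[[[0,0,0],0],[[0,0,0],0],[[0,0,0],0],[[0,0,0],0],[[0,0,0],0],[[0,0,0],0],[[0,0,0],0],[[0,0,0],0]]' 0 70
```

```text
t: 7.1
tool_pos: [0.4683, 0.2871, 0.1123]
tool_rot: [-0.0, 0.979, 0.206, -0.0]
wrist_force: [-0.7, -0.3, 0.9]
width: 0.0855
grasp_force: 0.0
t: 7.9
tool_pos: [0.4687, 0.2872, 0.1128]
tool_rot: [-0.0, 0.979, 0.206, 0.001]
wrist_force: [-0.1, -1.0, 6.6]
width: 0.0345
grasp_force: 70.5
```

```bash
python3 -m creep '[[[0,0,-0.002],0],[[0,0,-0.002],0],[[0,0,-0.002],0],[[0,0,-0.002],0],[[0,0,-0.002],0],[[0,0,0],0]]' 0 90
python3 -m creep '[[[0,0,-0.01],0],[[0,0,-0.01],0],[[0,0,-0.01],0],[[0,0,-0.01],0],[[0,0,-0.02],0],[[0,0,-0.03],0],[[0,0,-0.03],0],[[0,0,-0.03],0],[[0,0,0],0],[[0,0,0],0]]'
python3 look.py pics/w4.png 0.16
python3 - <<'E'
from h import *
p=camera("scene");cv2.imwrite("pics/s4.png",cv2.resize(p["pixels"][110:320,150:400],(500,420)))
E
```

```text
t: 8.5
tool_pos: [0.4688, 0.2873, 0.1232]
tool_rot: [-0.0, 0.979, 0.206, 0.001]
wrist_force: [-0.6, -0.5, 7.9]
width: 0.0331
grasp_force: 93.7
t: 9.5
tool_pos: [0.4683, 0.2871, 0.2723]
tool_rot: [-0.0, 0.979, 0.206, 0.0]
wrist_force: [0.4, -0.2, -2.6]
width: 0.0333
grasp_force: 92.7
9.5 [0.4683 0.2871 0.2723] [0.9152 0.4029 0.001 ] [0.4096 0.0818 1.3592 0.0001 1.6996 1.5657]
handle 0.72 [256. 175.] [0.5008 0.302  0.292 ]
dock_rim 0.89 [260. 155.] [0.4994 0.2976 0.214 ]
thermometer 0.76 [254. 177.] [0.4675 0.2899 0.172 ]
dock 0.62 [255. 149.] [0.4932 0.3003 0.16  ]
```

View pics/s4.png

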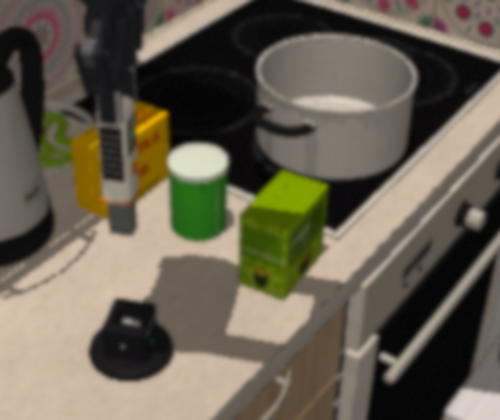

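View pics/w4.png

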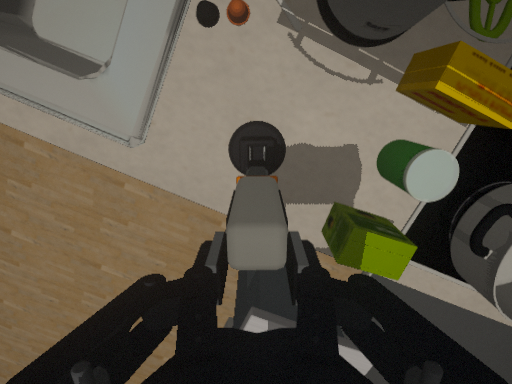

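The thermometer is free and in the fingers, and the dock at full-image (211,280) is empty. Now I'll locate the lens and refine the pot position with both clear views.

Run:
```python
from h import *
np.set_printoptions(precision=4,suppress=True)
s=get_state();rs={}
zz=dict(pot=0,pot_base=.006,thermometer=.172,handle=.29)
for n in["scene","top"]:
    p=camera(n);T=campose(p,s)
    for t in zz:
        for x in mark_of(p,t)[:1]:
            print(n,t,x["p"],x["pixel"],atz(p,T,x["pixel"],zz[t]));rs.setdefault(t,[]).append(ray(p,T,x["pixel"]))
    # project rim model for candidate fit: Canny edge distance
    g=cv2.cvtColor(p["pixels"],cv2.COLOR_BGR2GRAY);e=cv2.Canny(g,50,120)
    D=np.minimum(cv2.distanceTransform(255-e,cv2.DIST_L2,5),4)
    Ti=np.linalg.inv(T);a=np.linspace(0,2*np.pi,180)
    def cost(v):
        c=0
        for r,z in((.111,.116),(.106,.116)):
            P=np.c_[v[0]+r*np.cos(a),v[1]+r*np.sin(a),0*a+z]
            q=cv2.projectPoints(P,cv2.Rodrigues(Ti[:3,:3])[0],Ti[:3,3],np.array(p["mtx"]),np.array(p["distortion"]))[0][:,0]
            c+=cv2.remap(D.astype(np.float32),q[:,:1].astype(np.float32),q[:,1:].astype(np.float32),1,borderValue=4).mean()
        return c
    b=min(((cost((x,y)),x,y) for x in np.arange(.48,.56,.002) for y in np.arange(-.24,-.17,.002)))
    print(n,"rim fit",b)
for t in rs: print(t,tri(rs[t]))
```

```text
scene pot 0.83 [316.4, 178.3] [ 0.5193 -0.224   0.    ]
scene pot_base 0.81 [314.9, 173.5] [ 0.5321 -0.2357  0.006 ]
scene thermometer 0.64 [209.7, 227.5] [0.4656 0.2969 0.172 ]
scene handle 0.79 [208.9, 172.7] [0.4734 0.2807 0.29  ]
scene rim fit (np.float32(1.6904368), np.float64(0.524), np.float64(-0.22399999999999998))
top pot 0.91 [339.2, 207.1] [ 0.5175 -0.2016  0.    ]
top pot_base 0.64 [341.9, 210.1] [ 0.5088 -0.2068  0.006 ]
top thermometer 0.75 [136.0, 223.4] [0.4647 0.2927 0.172 ]
top handle 0.64 [120.3, 213.8] [0.4756 0.2893 0.29  ]
top rim fit (np.float32(1.5065564), np.float64(0.512), np.float64(-0.20799999999999996))
pot [ 0.5117 -0.1995  0.0154]
pot_base [ 0.5079 -0.1962  0.0352]
thermometer [0.4661 0.2943 0.1697]
handle [0.4726 0.2861 0.2938]
```

```bash
python3 -m creep '[[[0,0,-0.02],0],[[0,0,-0.02],0],[[-0.013,0.03,0],0],[[-0.013,0.03,0],0],[[-0.013,0.03,0],0],[[-0.013,0.03,0],0],[[-0.013,0.03,0],0],[[-0.013,0.03,0],0],[[-0.013,0.03,0],0],[[-0.013,0.03,0],0],[[-0.013,0.03,0],0],[[-0.013,0.03,0],0],[[-0.013,0.03,0],0],[[-0.013,0.03,0],0],[[-0.013,0.03,0],0],[[-0.013,0.03,0],0],[[-0.013,0.03,0],0],[[0,0.01,0],0],[[0,0,0],0],[[0,0,0],0]]'
cat > pot.py <<'E'
from h import *
import sys
np.set_printoptions(precision=4,suppress=True)
s=get_state();p=camera("wrist");T=campose(p,s);cv2.imwrite(sys.argv[1],p["pixels"])
print(s["t"],s["tool_pos"],rot(s["tool_rot"])[:,0])
for t,z in(("pot",0),("pot_base",.006)):
    for x in mark_of(p,t)[:1]: print(t,x["p"],x["pixel"],atz(p,T,x["pixel"],z),atz(p,T,x["pixel"],z+.01))
E
python3 pot.py pics/w5.png
```

```text
t: 12.3
tool_pos: [0.4752, -0.2118, 0.3118]
tool_rot: [-0.0, 0.979, 0.206, 0.0]
wrist_force: [-0.8, 0.7, -0.9]
width: 0.0335
grasp_force: 92.6
12.3 [ 0.4752 -0.2118  0.3118] [0.9151 0.4032 0.0002]
pot 0.62 [262.5, 122.0] [ 0.5175 -0.2047  0.    ] [ 0.5181 -0.2042  0.01  ]
pot_base 0.72 [262.7, 124.3] [ 0.5144 -0.2063  0.006 ] [ 0.5151 -0.2057  0.016 ]
```

View pics/w5.png

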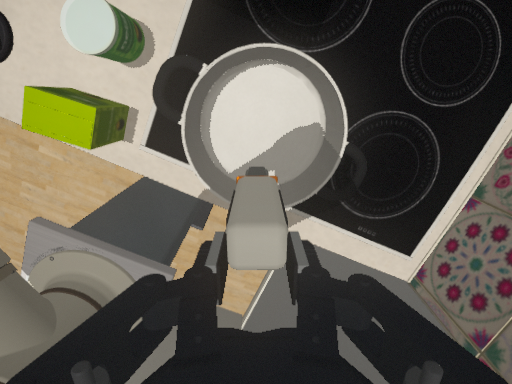

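Clear view: the outer rim spans columns 181 to 348 with its top at row 44, and the bright floor is centred near (266,120). I'll fit the rim circle for x, y and z.

Run:
```python
from h import *
from scipy.optimize import minimize
s=get_state();p=camera("wrist");T=campose(p,s);Ti=np.linalg.inv(T)
g=cv2.GaussianBlur(p["pixels"],(3,3),0);e=cv2.Canny(g,60,140);e[165:,215:300]=0
D=np.minimum(cv2.distanceTransform(255-e,cv2.DIST_L2,5),5).astype(np.float32)
a=np.linspace(0,2*np.pi,240)
def proj(v,r):
    P=np.c_[v[0]+r*np.cos(a),v[1]+r*np.sin(a),0*a+v[2]]
    return cv2.projectPoints(P,cv2.Rodrigues(Ti[:3,:3])[0],Ti[:3,3],np.array(p["mtx"]),np.array(p["distortion"]))[0][:,0].astype(np.float32)
def cost(v):
    return sum(cv2.remap(D,q[:,:1],q[:,1:],1,borderValue=5)[q[:,1]<165].mean() for q in(proj(v,.111),proj(v,.106)))
b=min(((cost((x,y,z)),x,y,z) for z in np.arange(.1,.14,.004) for x in np.arange(.49,.54,.002) for y in np.arange(-.23,-.18,.002)))
m=minimize(cost,b[1:],method="Nelder-Mead",options=dict(initial_simplex=[np.array(b[1:])+d for d in np.vstack([np.zeros(3),np.eye(3)*.003])]))
print(b,m.x,m.fun)
q=proj(m.x,.111);print(q.min(0),q.max(0))
print("fixed z .116",min(((cost((x,y,.116)),x,y) for x in np.arange(.49,.54,.001) for y in np.arange(-.23,-.18,.001))))
```

```text
(np.float32(0.8186088), np.float64(0.512), np.float64(-0.206), np.float64(0.12400000000000003)) [ 0.5116271  -0.20647617  0.12405437] 0.6304879188537598
[180.689     42.462605] [347.333  211.2138]
fixed z .116 (np.float32(1.7236321), np.float64(0.513), np.float64(-0.206))
```

```bash
python3 -m creep '[[[0.018,0.005,0],0],[[0.018,0.0045,0],0],[[0,0,0],0],[[0,0,0],0],[[0,0,0.02],0],[[0,0,0.02],0],[[0,0,0.02],0],[[0,0,0.02],0],[[0,0,0],0],[[0,0,0],0]]'
python3 - <<'E'
from h import *
np.set_printoptions(precision=4,suppress=True)
s=get_state();print(s["tool_pos"]);rs={}
for n in["scene","top"]:
    p=camera(n);T=campose(p,s);cv2.imwrite(f"pics/{n}6.png",p["pixels"])
    for t,z in(("thermometer",.13),("handle",.25)):
        for x in mark_of(p,t)[:1]:
            print(n,t,x["p"],x["pixel"],atz(p,T,x["pixel"],z));rs.setdefault(t,[]).append(ray(p,T,x["pixel"]))
for t in rs: print(t,tri(rs[t]))
a=cv2.imread("pics/scene6.png")[80:240,230:400];b=cv2.imread("pics/top6.png")[120:280,270:440]
cv2.imwrite("pics/ab6.png",cv2.resize(np.hstack([a,b]),None,fx=2.3,fy=2.3))
E
```

```text
t: 13.5
tool_pos: [0.5116, -0.2067, 0.2327]
tool_rot: [0.0, 0.979, 0.206, 0.0]
wrist_force: [1.0, 0.5, -0.8]
width: 0.0335
grasp_force: 92.5
[ 0.5116 -0.2067  0.2327]
scene thermometer 0.56 [316.8, 142.3] [ 0.5165 -0.2051  0.13  ]
scene handle 0.57 [322.0, 101.8] [ 0.5144 -0.2137  0.25  ]
top thermometer 0.73 [357.0, 203.5] [ 0.5132 -0.2034  0.13  ]
top handle 0.78 [379.8, 197.0] [ 0.5132 -0.2064  0.25  ]
thermometer [ 0.5137 -0.202   0.1323]
handle [ 0.5116 -0.2056  0.2535]
```

View pics/ab6.png

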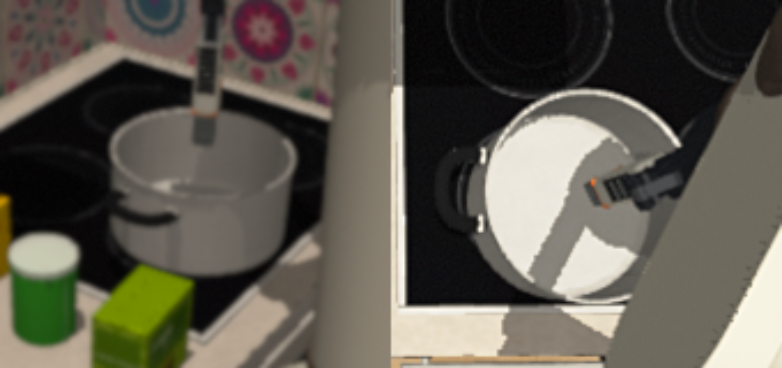

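The thermometer hangs upright over the pot's middle, with its lens at z of about 0.132. I'll lower it 80 mm.

```bash
python3 -m creep '[[[0,0,0.01],0],[[0,0,0.01],0],[[0,0,0.01],0],[[0,0,0.01],0],[[0,0,0.01],0],[[0,0,0.01],0],[[0,0,0.01],0],[[0,0,0.01],0],[[0,0,0],0],[[0,0,0],0],[[0,0,0],0],[[0,0,0],0],[[0,0,0],0]]'
python3 - <<'E'
from h import *
np.set_printoptions(precision=4,suppress=True)
s=get_state();print(s["tool_pos"],s["grasp_force"]);rs={}
for n in["scene","top"]:
    p=camera(n);T=campose(p,s)
    for t in("thermometer","handle","pot_base"):
        for x in mark_of(p,t)[:1]:
            print(n,t,x["p"],x["pixel"]);rs.setdefault(t,[]).append(ray(p,T,x["pixel"]))
for t in rs:
    if len(rs[t])>1: print(t,tri(rs[t]))
E
```

```text
t: 15.1
tool_pos: [0.512, -0.2068, 0.1521]
tool_rot: [0.0, 0.979, 0.206, 0.0]
wrist_force: [-0.9, 0.4, -1.6]
width: 0.0338
grasp_force: 92.6
[ 0.512  -0.2068  0.1521] 92.63620018959045
scene thermometer 0.87 [315.0, 167.7]
scene handle 0.65 [319.5, 129.6]
scene pot_base 0.66 [316.8, 176.7]
top thermometer 0.45 [343.3, 208.4]
top handle 0.69 [366.6, 197.0]
top pot_base 0.59 [341.0, 210.6]
thermometer [ 0.5094 -0.1943  0.055 ]
handle [ 0.5212 -0.216   0.1636]
pot_base [ 0.5054 -0.1989  0.0238]
```

```bash
python3 -c "
from bench import *
print(sign_off())"
```

```text
the job is handed in; nothing more can be done
None
```

The job is handed in with the thermometer still gripped and upright, its lens over the pot's middle and an estimated 4 cm above the bottom; no verdict came back.

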